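# Find the tired spring on the height gauge

## Task

Test the three springs on the gauge from left to right: press each brass cap down with the closed fingers until its top is level with the red line, hold it there for about a second while you read the force, and do not press past the line or push a cap with more than 20 N. Then lift the one that pushes back clearly more weakly by its dark steel cup, stand it upright in the red tray, and leave the other two standing in their pockets and the things around undisturbed.

Things in the scene. Friction and masses are not known exactly. Their poses are not given: they have to be found in the camera images.
- gauge: spring height gauge fixed to the bench: aluminium base 80 x 250 x 15 mm with three round pockets (37 mm across, 5 mm deep) in a row 85 mm apart along its long side, and along the rear long side an upright grey board 8 mm thick, 77 mm high over the bench, its front face 40 mm behind the line of pockets; origin at the centre of the underside, x points to the board, y along the row towards the left end (seen facing the board), z up
- station_0 (a point): centre of the floor of the left pocket (gauge +y end), 10 mm over the bench
- station_1 (a point): centre of the floor of the middle pocket, 10 mm over the bench
- station_2 (a point): centre of the floor of the right pocket (gauge -y end), 10 mm over the bench
- red_line (a point): middle of the thin red line along the front face of the board; its height, 67 mm over the bench (57 mm over the pocket floors), is the height to which the top of a cap must be pressed
- spring_a_mid (a point): one of three look-alike spring units, 72 mm tall, about 0.3 kg, that stand loose and upright in the pockets, which one in which pocket varies: dark steel cup 34 mm across and 40 mm tall below, an open steel coil above it, a brass cap on top. This point is on its axis, 33 mm over its underside (7 mm below the rim of the cup), where the cup is to be gripped; z runs up the axis
- cap_a: the brass cap of spring_a, a disc 30 mm across and 6 mm thick that slides straight down on the coil; origin at the centre of its flat top, 72 mm over the underside of the unit (82 mm over the bench in its pocket) when free; level with the red line when pressed 15 mm
- press_a (a joint): how far the cap of spring_a is pressed down: 0 free (to within half a millimetre: the tired coil has taken a slight set), 0.015 level with the red line, 0.024 solid. Every coil is set with a 3 N preload (the cap does not move below that) and then pushes back in proportion to the travel; two of the units give about 13.5 N at the red line, the tired one only about 8 N
- spring_b_mid (a point): one of three look-alike spring units, 72 mm tall, about 0.3 kg, that stand loose and upright in the pockets, which one in which pocket varies: dark steel cup 34 mm across and 40 mm tall below, an open steel coil above it, a brass cap on top. This point is on its axis, 33 mm over its underside (7 mm below the rim of the cup), where the cup is to be gripped; z runs up the axis
- cap_b: the brass cap of spring_b, a disc 30 mm across and 6 mm thick that slides straight down on the coil; origin at the centre of its flat top, 72 mm over the underside of the unit (82 mm over the bench in its pocket) when free; level with the red line when pressed 15 mm
- press_b (a joint): how far the cap of spring_b is pressed down: 0 free (to within half a millimetre: the tired coil has taken a slight set), 0.015 level with the red line, 0.024 solid. Every coil is set with a 3 N preload (the cap does not move below that) and then pushes back in proportion to the travel; two of the units give about 13.5 N at the red line, the tired one only about 8 N
- spring_c_mid (a point): one of three look-alike spring units, 72 mm tall, about 0.3 kg, that stand loose and upright in the pockets, which one in which pocket varies: dark steel cup 34 mm across and 40 mm tall below, an open steel coil above it, a brass cap on top. This point is on its axis, 33 mm over its underside (7 mm below the rim of the cup), where the cup is to be gripped; z runs up the axis
- cap_c: the brass cap of spring_c, a disc 30 mm across and 6 mm thick that slides straight down on the coil; origin at the centre of its flat top, 72 mm over the underside of the unit (82 mm over the bench in its pocket) when free; level with the red line when pressed 15 mm
- press_c (a joint): how far the cap of spring_c is pressed down: 0 free (to within half a millimetre: the tired coil has taken a slight set), 0.015 level with the red line, 0.024 solid. Every coil is set with a 3 N preload (the cap does not move below that) and then pushes back in proportion to the travel; two of the units give about 13.5 N at the red line, the tired one only about 8 N
- reject_tray: open red square tray fixed to the bench, 130 x 130 mm outside, walls 22 mm high and 4 mm thick, floor 4 mm thick; origin at the centre of its underside
- oil_can: bystander: grey oil can with a long spout, 69 x 91 x 166 mm, loose, origin under its centre
- bung_0: bystander: wooden bung, 50 mm across, 34 mm tall, loose, origin under its centre
- pencil: bystander: red flat pencil, 159 mm long, loose, lying in front of the gauge
Not all that is in view belongs to the job. What is shaped like the part that bears spring_c_mid but pink is not meant.

How it is judged:
On the way, in this order (a step that is already met when the one before it is completed fails the run):
1. the spring in the left station is pressed down until its cap top is level with the red line (within 2 mm) and kept there for half a second (((horizontal distance between cap_a and station_0 below 0.015 m and value of joint press_a between 0.013 and 0.017 m) or (horizontal distance between cap_b and station_0 below 0.015 m and value of joint press_b between 0.013 and 0.017 m) or (horizontal distance between cap_c and station_0 below 0.015 m and value of joint press_c between 0.013 and 0.017 m))), for 0.5 s.
2. the spring in the middle station is pressed down until its cap top is level with the red line (within 2 mm) and kept there for half a second (((horizontal distance between cap_a and station_1 below 0.015 m and value of joint press_a between 0.013 and 0.017 m) or (horizontal distance between cap_b and station_1 below 0.015 m and value of joint press_b between 0.013 and 0.017 m) or (horizontal distance between cap_c and station_1 below 0.015 m and value of joint press_c between 0.013 and 0.017 m))), for 0.5 s.
3. the spring in the right station is pressed down until its cap top is level with the red line (within 2 mm) and kept there for half a second (((horizontal distance between cap_a and station_2 below 0.015 m and value of joint press_a between 0.013 and 0.017 m) or (horizontal distance between cap_b and station_2 below 0.015 m and value of joint press_b between 0.013 and 0.017 m) or (horizontal distance between cap_c and station_2 below 0.015 m and value of joint press_c between 0.013 and 0.017 m))), for 0.5 s.
At the end, for the whole second after the job is handed in: the tired spring (the one whose free cap has settled by some 0.5 mm) stands upright (within 0.15 rad) on the floor of the red tray with its axis within 45 mm of the tray's centre along each side; the other two stand upright within 10 mm of where they stood; all caps are free and at rest (((x of spring_a_mid in the frame of reject_tray between -0.045 and 0.045 m and y of spring_a_mid in the frame of reject_tray between -0.045 and 0.045 m and z of spring_a_mid in the frame of reject_tray below 0.045 m and angle between spring_a_mid's own z axis and vertical below 0.15 rad and value of joint press_a above -0.00025 m and distance of each of spring_b_mid, spring_c_mid from where it was at the start of the episode below 0.01 m and angle between each of spring_b_mid, spring_c_mid's own z axis and vertical below 0.1 rad) or (x of spring_b_mid in the frame of reject_tray between -0.045 and 0.045 m and y of spring_b_mid in the frame of reject_tray between -0.045 and 0.045 m and z of spring_b_mid in the frame of reject_tray below 0.045 m and angle between spring_b_mid's own z axis and vertical below 0.15 rad and value of joint press_b above -0.00025 m and distance of each of spring_a_mid, spring_c_mid from where it was at the start of the episode below 0.01 m and angle between each of spring_a_mid, spring_c_mid's own z axis and vertical below 0.1 rad) or (x of spring_c_mid in the frame of reject_tray between -0.045 and 0.045 m and y of spring_c_mid in the frame of reject_tray between -0.045 and 0.045 m and z of spring_c_mid in the frame of reject_tray below 0.045 m and angle between spring_c_mid's own z axis and vertical below 0.15 rad and value of joint press_c above -0.00025 m and distance of each of spring_a_mid, spring_b_mid from where it was at the start of the episode below 0.01 m and angle between each of spring_a_mid, spring_b_mid's own z axis and vertical below 0.1 rad)) and value of joint each of press_a, press_b, press_c below 0.003 m and linear speed of each of cap_a, cap_b, cap_c below 0.02 m/s); the robot touches nothing.
It fails at once if a cap is pressed more than 4 mm past the red line (value of joint any of press_a, press_b, press_c above 0.019 m).
It fails at once if a cap is loaded with more than 22 N (contact force between any of cap_a, cap_b, cap_c and anything else above 22 N).
It fails at once if a bystander is moved more than 30 mm (distance of any of oil_can, bung_0, pencil from where it was at the start of the episode above 0.03 m).
It also fails if it takes over 67 s, if anything falls off the work surface, if the arm or the gripper's body presses on something with over 40 N, if the wrist force passes 120 N, or if a joint passes its speed limit or range.

## Robot

A 6-joint arm with a two-finger parallel gripper is mounted at the origin on a cart in front of the work surface, level with it; the furniture and walls round the work are solid. World frame = base frame: x ahead of the robot, y to its left, z up, the work surface at z = 0. Lengths are in m, angles in rad, forces in N, time in s.
With the tool pointing down it reaches from about 0.375 to 0.9 m from the base axis. Payload 3.1 kg.
Tool frame: the origin (TCP) lies at the very end of the fingers, on their centre line; the grasp point (between the pads) lies 19 mm behind it (manip.pinch_z is the distance from the TCP to the grasp point, in m); z points along the fingers, y is the line along which they close (so a half turn about z gives the same grasp; the last joint's range is limited). The gripper opens to 85 mm and grips with 20 to 120 N. Pads are 22 mm wide; open, the fingers measure 114 mm over their backs; the gripper's body (76 mm by 85 mm) begins 54 mm behind the grasp point. The pads swing forward as they close: fully open they stand 13 mm farther back than shut.
Start: joints at [1.145, 0.527, 1.433, -0, 1.181, -0.178], TCP at [0.153, 0.606, 0.231] pointing down, gripper open.
Joint ranges: [-3.08, 3.08], [-0.75, 2.2], [0.22, 2.44], [-1.43, 4.57], [0, 2.65], [-2.85, 2.85]. Speed limits (rad/s): [2.79, 2.79, 3.14, 3.14, 3.14, 3.14].

## Interface

Orientations are given as a unit quaternion [x, y, z, w].
In Python, from station import manip gives the robot as it stands.
- The arm moves only by the tool servo_tool, never from a script. Its argument "commands" is one flat list of numbers, 7 for each row, row after row: the shift along the tool's x, y, z each as a share of 500 mm, from -1 to 1, then the turn, a rotation vector about the tool's x, y, z each as a share of 360 degrees, from -1 to 1, then the opening, from -1 (shut) to 1 (fully open). In form: [dx, dy, dz, rx, ry, rz, claw, dx, dy, dz, rx, ry, rz, claw, ...]. A call has 1 to 12 rows; each row shifts and turns the commanded pose from where the row before left it, along the tool's axes as they then stand; what a row does not reach is not made up. A row lasts 1/12 s, in which the tool goes at most 41.7 mm and 7.16 degrees, less where a joint would pass 70% of its speed; a pose out of reach is approached as far as the arm can. A call with a number of a shift or a turn outside -1 to 1 is refused whole. A call with a gripper value outside its range is refused whole. The fingers move at their own pace and stop on an object; "force" is the grip in N (left out, the last holds). Time passes only in rows, so rows that do not move let the fingers close. It gives the time, the measured TCP pose, the force, the opening and the grip force at its end, in the units of the state.
- manip.sense(): the state, without advancing time (a new reading comes with each control period).
- manip.snapshot(name): name is "scene" or "top" or "wrist"; returns a dict with "img" (420x560x3 uint8, red, green, blue), "mtx" (3x3 intrinsics, pixels), "world_to_cam" (4x4, takes a point from world to camera coordinates). Camera axes: x right, y up, looking along -z (the intrinsics and any distortion apply to the point x, -y, -z); pixel columns grow to the right and rows downward; lengths in m; the calibration is good to about 2 mm. A picture is of the moment at which its call begins. There is no depth.
- manip.sign_off(): hands the job in; it is judged then, once.
Trained networks look in a picture, given as the dict that the camera call returned (one of the last four; its "shot" number tells which), for a name from the list of things; names that differ only in an ending like _2 or _b are one class to them, and where a whole thing is asked for, a point or a joint stands for the part that bears it (a point fixed in the world has none). Each returns a list of dicts, best first, with "conf" (0 to 1); they miss things now and then, are a little off and sometimes report something else, mostly with a low value. They report only what shows in the picture. A call takes as long as a camera call. They do not tell look-alikes from the thing itself.
- manip.look_for(picture, query): "box" ([left, top, width, height] in pixels, round what is visible of it).
- manip.silhouettes(picture, query): "pixels" (420x560 bool, what is visible of it) and "box" ([left, top, width, height] in pixels, round what is visible of it).
The state is a dict: "t": time; "q": joint angles; "qd": joint speeds; "tau": joint torques, N m; "tcp_pos": TCP position; "tool_rot": TCP orientation; "force": force on the tool from outside, world axes, zero at the start; "ft_torque": the same for the moment, N m; "finger_gap": opening from 0.0 (shut) to 1.0 (fully open); "gripper_force": force on a finger pad.
Only numpy, scipy, OpenCV 4.12 (cv2) and the standard library are available. Lean on these libraries where they do the work, as an engineer would, in place of code of your own. Each camera call takes 0.05 s, during which the arm holds its last target. There are 200 camera calls.

## Working session

There is one attempt and no reset: what is moved stays moved. The work goes in short steps, Python scripts to look and compute and a tool call to move; the robot and the scene stay as the last step left them, time stands still between calls to the robot, and variables do not carry over. Pictures are saved under pics/ and viewed, at most 10 in all, crops included, and the job is handed in when it is done.

Besides the shell and the picture viewer there is one more tool, called as name(argument=value, ...) on one line, values as JSON. servo_tool: Moves the arm, as the interface text tells. Its arguments: {"type":"object","properties":{"commands":{"type":"array"},"force":{"type":"number"}},"required":["commands"]}

```bash
mkdir -p pics; cat > h.py <<'E'
import numpy as np, cv2
from station import manip
def ray(s,u,v):
    K=np.array(s["mtx"]);T=np.array(s["world_to_cam"])
    d=np.linalg.inv(K)@[u,v,1]; d=np.array([d[0],-d[1],-d[2]])
    R=T[:3,:3]; return -R.T@T[:3,3], R.T@d
def at(s,u,v,z):
    o,d=ray(s,u,v); return o+d*(z-o[2])/d[2]
def proj(s,p):
    T=np.array(s["world_to_cam"]);c=T[:3,:3]@p+T[:3,3]
    q=np.array(s["mtx"])@[c[0],-c[1],-c[2]]; return q[:2]/q[2]
def save(s,n): cv2.imwrite(f"pics/{n}.png",s["img"][:,:,::-1])
E
python3 - <<'E'
from h import *
print(manip.sense())
S={n:manip.snapshot(n) for n in("scene","top")}
cv2.imwrite("pics/a.png",cv2.resize(np.hstack([S["scene"]["img"],S["top"]["img"]])[:,:,::-1],(1120,420))[:, :560]); save(S["top"],"b")
for n in S:
  print(n,"cam",ray(S[n],280,210))
  for q in("gauge","cap_a","spring_a_mid","reject_tray","oil_can","bung_0","pencil"):
    print(q,[(np.round(r["box"]).tolist(),round(r["conf"],2)) for r in manip.look_for(S[n],q)][:6])
E
```

```text
{'t': 0.0, 'q': array([ 1.14452038e+00,  5.28481751e-01,  1.43390801e+00, -4.67906953e-06,
        1.18138699e+00, -1.78536735e-01]), 'qd': array([-0.00088786, -0.0012546 ,  0.00011051, -0.00117819,  0.00193593,
       -0.00117992]), 'tau': array([-6.45974887e-04, -4.42356563e+01, -1.78021091e+01, -3.84849081e-04,
        8.59340216e-03,  9.22203157e-06]), 'tcp_pos': array([0.15295198, 0.60525677, 0.23032222]), 'tool_rot': array([ 1.23552120e-01,  9.92337483e-01, -1.04313662e-03, -3.23166108e-04]), 'force': array([ 0.17895494, -0.78187832,  0.73860711]), 'ft_torque': array([ 6.65277356e-02, -8.59186838e-05, -2.00832534e-02]), 'gripper_force': 0.0, 'finger_gap': 1.0051268266597995}
scene cam (array([0.22295474, 0.64843131, 0.6579177 ]), array([ 0.36312299, -0.67409727, -0.64328607]))
gauge [([262.0, 160.0, 76.0, 92.0], 0.7), ([343.0, 226.0, 65.0, 19.0], 0.39)]
cap_a [([287.0, 204.0, 10.0, 6.0], 0.53), ([238.0, 203.0, 15.0, 12.0], 0.51), ([316.0, 169.0, 8.0, 8.0], 0.44)]
spring_a_mid [([193.0, 264.0, 91.0, 82.0], 0.25)]
reject_tray [([189.0, 265.0, 94.0, 82.0], 0.81), ([295.0, 185.0, 1
[... 305 characters left out ...]
55 , -0.99810887]))
gauge [([265.0, 212.0, 126.0, 42.0], 0.73), ([363.0, 228.0, 16.0, 12.0], 0.55)]
cap_a [([235.0, 209.0, 15.0, 16.0], 0.69), ([363.0, 235.0, 17.0, 10.0], 0.64), ([263.0, 179.0, 11.0, 14.0], 0.64), ([324.0, 226.0, 12.0, 16.0], 0.59), ([278.0, 227.0, 15.0, 13.0], 0.57), ([269.0, 207.0, 121.0, 48.0], 0.34)]
spring_a_mid [([316.0, 227.0, 19.0, 14.0], 0.55), ([265.0, 210.0, 123.0, 46.0], 0.26)]
reject_tray [([142.0, 199.0, 75.0, 72.0], 0.81)]
oil_can [([250.0, 114.0, 41.0, 38.0], 0.56)]
bung_0 [([185.0, 146.0, 23.0, 22.0], 0.72), ([362.0, 227.0, 18.0, 15.0], 0.23)]
pencil [([321.0, 279.0, 13.0, 74.0], 0.63), ([266.0, 208.0, 124.0, 46.0], 0.63), ([365.0, 233.0, 14.0, 9.0], 0.25)]
```

```bash
python3 - <<'E'
from h import *
b=cv2.imread("pics/b.png"); cv2.imwrite("pics/b2.png",cv2.resize(b[90:360,120:420],(800,720),interpolation=cv2.INTER_CUBIC)[:600])
E
```

```text
(no output)
```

View pics/a.png

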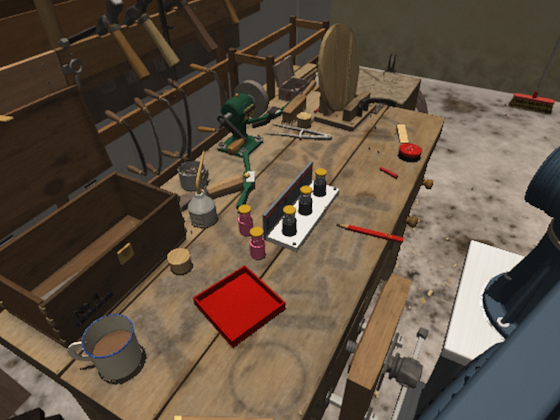

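View pics/b2.png

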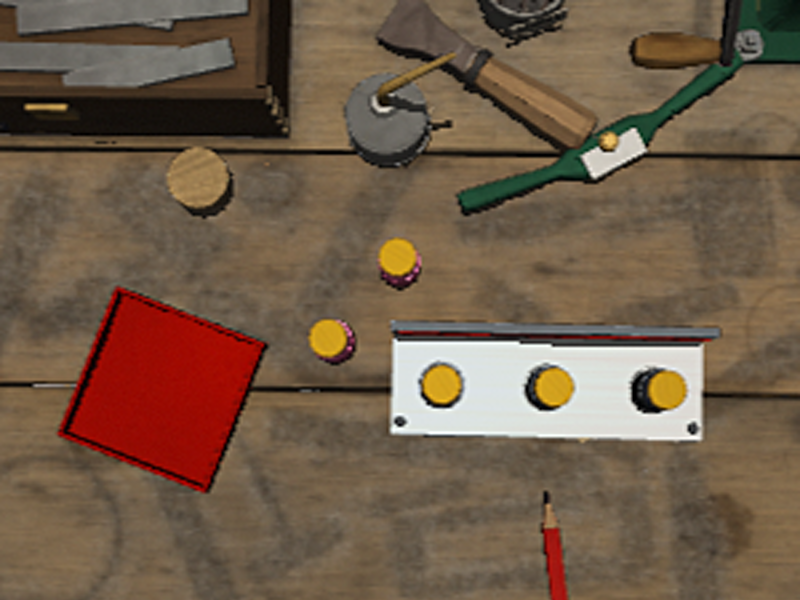

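Scene: the gauge with three dark-cup, brass-capped springs (top image px ≈(286,234), (327,235), (369,236)). Two pink-cup look-alikes are at (244,217) and (269,187), outside the gauge and not meant. The tray is at (180,236), pencil tip at (325,277), bung at (195,157), oil can at (265,135).

```bash
python3 - <<'E'
from h import *
s=manip.snapshot("top"); im=s["img"]
hsv=cv2.cvtColor(im,cv2.COLOR_RGB2HSV)
m=cv2.inRange(hsv,(18,180,130),(30,255,255))
n,_,st,c=cv2.connectedComponentsWithStats(m)
P=[]
for i in range(1,n):
  if st[i,4]>80:
    p=at(s,*c[i],.082); P.append((c[i],p)); print("cap",c[i].round(1),st[i].tolist(),p.round(4))
m=cv2.inRange(hsv,(0,0,200),(180,40,255)); m[:, :255]=0;m[:205]=0
n,_,st,c=cv2.connectedComponentsWithStats(m); i=1+st[1:,4].argmax()
cn=max(cv2.findContours((_==i).astype(np.uint8),0,2)[0],key=cv2.contourArea)
W=np.array([at(s,*p[0],.015)[:2] for p in cn.astype(float)],np.float32)
print("gauge",cv2.minAreaRect(W))
r=manip.silhouettes(s,"reject_tray")[0]
m=cv2.inRange(hsv,(0,180,60),(8,255,255)); m[:, 225:]=0;m[:190]=0
cn=max(cv2.findContours(m,0,2)[0],key=cv2.contourArea)
W=np.array([at(s,*p[0],.022)[:2] for p in cn.astype(float)],np.float32)
print("tray",cv2.minAreaRect(W), "sil",r["box"])
for w in[(325,275),(328,352)]: print("pencil",at(s,*w,.005))
s2=manip.snapshot("scene"); h2=cv2.cvtColor(s2["img"],cv2.COLOR_RGB2HSV)
m=cv2.inRange(h2,(18,180,110),(30,255,255))
n,_,st,c=cv2.connectedComponentsWithStats(m)
for i in range(1,n):
  if st[i,4]>30: print("scene",c[i].round(1),st[i,4],at(s2,*c[i],.082).round(4))
E
```

```text
cap [268.6 185.8] [262, 179, 14, 14, 152] [0.628  0.0653 0.082 ]
cap [242.4 216.4] [236, 210, 14, 14, 154] [0.5654 0.1172 0.082 ]
cap [285.2 233.7] [279, 227, 14, 14, 155] [0.5316 0.0303 0.082 ]
cap [327.3 234.7] [321, 228, 14, 14, 153] [ 0.531  -0.0542  0.082 ]
cap [369.6 235.8] [363, 229, 14, 14, 152] [ 0.53   -0.1388  0.082 ]
gauge ((0.5293688178062439, -0.05437753349542618), (0.247929185628891, 0.07547824084758759), 89.64376831054688)
tray ((0.5250686407089233, 0.25733014941215515), (0.1298931986093521, 0.1296910047531128), 69.77134704589844) sil [143.2, 199.5, 75.7, 75.7]
pencil [ 0.44416925 -0.05728027  0.005     ]
pencil [ 0.27991008 -0.06515413  0.005     ]
scene [320.6 171.6] 55 [ 0.5288 -0.1356  0.082 ]
scene [305.5 189.2] 74 [ 0.5309 -0.0514  0.082 ]
scene [243.9 208.4] 86 [0.6223 0.0781 0.082 ]
scene [288.7 209.2] 88 [0.532  0.0334 0.082 ]
scene [256.2 231.3] 101 [0.5593 0.13   0.082 ]
```

Cap centres fit the 85 mm pitch: left (0.531, 0.030), middle (0.531, −0.054), right (0.530, −0.139). The tray centre is (0.525, 0.257). Next I move over the left cap with the fingers shut.

servo_tool(commands=[-0.056,-0.052,0,0,0,0,-1,-0.056,-0.052,0,0,0,0,-1,-0.056,-0.052,0,0,0,0,-1,-0.056,-0.052,0,0,0,0,-1,-0.056,-0.052,0,0,0,0,-1,-0.056,-0.052,0,0,0,0,-1,-0.056,-0.052,0,0,0,0,-1,-0.056,-0.052,0,0,0,0,-1,-0.056,-0.052,0,0,0,0,-1,-0.056,-0.052,0,0,0,0,-1,-0.056,-0.052,0,0,0,0,-1,-0.056,-0.052,0,0,0,0,-1], force=40)

```text
t: 1.95
tcp_pos: [0.4033, 0.2194, 0.2316]
tool_rot: [0.124, 0.992, 0.0, 0.0]
force: [0.6, -0.9, -0.4]
finger_gap: 0.001
gripper_force: 0.0
```

servo_tool(commands=[-0.056,-0.052,0,0,0,0,-1,-0.056,-0.052,0,0,0,0,-1,-0.056,-0.052,0,0,0,0,-1,-0.056,-0.052,0,0,0,0,-1,-0.056,-0.052,0,0,0,0,-1,-0.056,-0.052,0,0,0,0,-1,0,0,0,0,0,-0.0127,-1,0,0,0,0,0,-0.0127,-1,0,0,0,0,0,-0.0127,-1,0,0,0,0,0,0,-1,0,0,0,0,0,0,-1])

```text
t: 2.87
tcp_pos: [0.5271, 0.0285, 0.2314]
tool_rot: [0.005, 1.0, -0.0, 0.0]
force: [-0.6, 0.4, 0.0]
finger_gap: 0.002
gripper_force: 0.0
```

```bash
cat > st.py <<'E'
from h import *
from scipy.spatial.transform import Rotation as Ro
s=manip.sense(); R=Ro.from_quat(s["tool_rot"]).as_matrix()
print(s["t"],s["tcp_pos"].round(4),"F",s["force"].round(2),"gap",round(s["finger_gap"],3),"tooly deg",np.degrees(np.arctan2(R[1,1],R[0,1])).round(2),"z",R[:,2].round(3),"q",s["q"].round(2))
def to(p):
    d=R.T@(np.array(p)-s["tcp_pos"]); print("tool delta mm",(d*1000).round(1),"share",(d/.5).round(4))
E
python3 -c "
from st import *
to((.531,.031,.110))
to((.531,.031,.082))
w=manip.snapshot('wrist'); save(w,'w1')"
```

```text
2.8667 [0.5271 0.0285 0.2314] F [-0.56  0.39  0.03] gap 0.002 tooly deg 89.39 z [ 0. -0. -1.] q [-0.16  0.4   1.68  0.    1.07 -1.72]
tool delta mm [ -3.9   2.5 121.4] share [-0.0078  0.0051  0.2427]
tool delta mm [ -3.9   2.5 149.4] share [-0.0077  0.0051  0.2987]
```

View pics/w1.png

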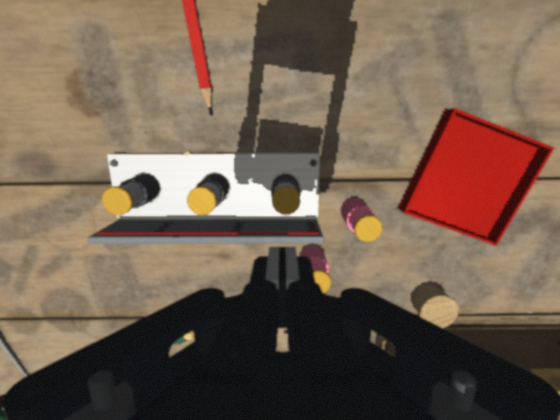

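Wrist view: the gauge is upright in view, with left cap in shadow at (286,198), middle (201,200), right (117,201). The pink units are at (366,228) and (320,282), off the gauge. Next I descend.

servo_tool(commands=[-0.0016,0.001,0.0485,0,0,0,-1,-0.0016,0.001,0.0485,0,0,0,-1,-0.0016,0.001,0.0485,0,0,0,-1,-0.0016,0.001,0.0485,0,0,0,-1,-0.0016,0.001,0.0485,0,0,0,-1,0,0,0.008,0,0,0,-1,0,0,0.008,0,0,0,-1,0,0,0.008,0,0,0,-1,0,0,0,0,0,0,-1,0,0,0,0,0,0,-1,0,0,0,0,0,0,-1])

```text
t: 3.83
tcp_pos: [0.5319, 0.031, 0.0992]
tool_rot: [0.004, 1.0, -0.0, 0.001]
force: [0.2, 0.2, -0.6]
finger_gap: 0.001
gripper_force: 0.0
```

```bash
python3 -c "
from st import *
to((.531,.031,.082))"
```

```text
3.8333 [0.5319 0.031  0.0992] F [ 0.2   0.17 -0.55] gap 0.001 tooly deg 89.51 z [ 0.002 -0.    -1.   ] q [-0.15  0.6   1.78  0.    0.76 -1.71]
tool delta mm [ 0.9  0.  17.2] share [0.0018 0.0001 0.0344]
```

servo_tool(commands=[0,0,0.006,0,0,0,-1,0,0,0.006,0,0,0,-1,0,0,0.006,0,0,0,-1,0,0,0.006,0,0,0,-1,0,0,0.006,0,0,0,-1,0,0,0.006,0,0,0,-1,0,0,0.006,0,0,0,-1,0,0,0.006,0,0,0,-1,0,0,0,0,0,0,-1,0,0,0,0,0,0,-1])

```text
t: 4.67
tcp_pos: [0.5311, 0.031, 0.0745]
tool_rot: [0.004, 1.0, -0.0, -0.0]
force: [-1.3, -0.1, 7.5]
finger_gap: -0.0
gripper_force: 4.0
```

```bash
python3 -c "
from st import *
to((.531,.031,.067))"
```

```text
4.6667 [0.5311 0.031  0.0745] F [-1.26 -0.09  7.45] gap -0.0 tooly deg 89.52 z [-0. -0. -1.] q [-0.15  0.65  1.79 -0.    0.7  -1.71]
tool delta mm [ 0.1 -0.   7.5] share [ 0.0002 -0.      0.0149]
```

servo_tool(commands=[0,0,0.004,0,0,0,-1,0,0,0.004,0,0,0,-1,0,0,0.004,0,0,0,-1,0,0,0.003,0,0,0,-1,0,0,0,0,0,0,-1,0,0,0,0,0,0,-1])

```text
t: 5.17
tcp_pos: [0.5311, 0.031, 0.0677]
tool_rot: [0.004, 1.0, -0.0, 0.0]
force: [-3.3, 0.6, 12.1]
finger_gap: 0.001
gripper_force: 6.3
```

servo_tool(commands=[0,0,0,0,0,0,-1,0,0,0,0,0,0,-1,0,0,0,0,0,0,-1,0,0,0,0,0,0,-1,0,0,0,0,0,0,-1,0,0,0,0,0,0,-1,0,0,0,0,0,0,-1])

```text
t: 5.75
tcp_pos: [0.5312, 0.031, 0.0678]
tool_rot: [0.004, 1.0, -0.0, 0.0]
force: [-2.4, 0.3, 13.1]
finger_gap: 0.002
gripper_force: 6.3
```

```bash
python3 -c "
from st import *
to((.531,.031,.067))
w=manip.snapshot('scene'); cv2.imwrite('pics/s1.png',cv2.resize(w['img'][130:270,210:390,::-1],(720,560),interpolation=cv2.INTER_CUBIC))"
```

```text
5.75 [0.5312 0.031  0.0678] F [-2.43  0.33 13.07] gap 0.002 tooly deg 89.53 z [ 0.001 -0.    -1.   ] q [-0.15  0.66  1.8  -0.    0.69 -1.71]
tool delta mm [ 0.2 -0.   0.8] share [ 0.0003 -0.      0.0017]
```

View pics/s1.png

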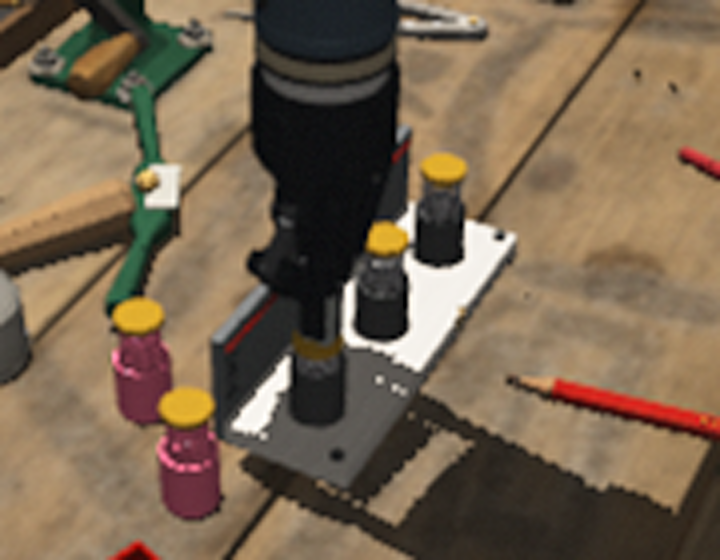

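Left cap is at the line and the force reads 13 N, so this one is strong. I press a hair more to hold it level, then move to the middle station.

servo_tool(commands=[0,0,0.0014,0,0,0,-1,0,0,0,0,0,0,-1,0,0,0,0,0,0,-1,0,0,0,0,0,0,-1,0,0,0,0,0,0,-1,0,0,0,0,0,0,-1,0,0,0,0,0,0,-1,0,0,0,0,0,0,-1,0,0,0,0,0,0,-1,0,0,0,0,0,0,-1])

```text
t: 6.63
tcp_pos: [0.5311, 0.031, 0.0672]
tool_rot: [0.004, 1.0, -0.0, 0.0]
force: [-3.6, -0.2, 13.3]
finger_gap: 0.001
gripper_force: 6.5
```

servo_tool(commands=[0,0,-0.008,0,0,0,-1,0,0,-0.01,0,0,0,-1,0,0,-0.014,0,0,0,-1,0,0,-0.03,0,0,0,-1,0,-0.0425,0,0,0,0,-1,0,-0.0425,0,0,0,0,-1,0,-0.0425,0,0,0,0,-1,0,-0.0425,0,0,0,0,-1,0,0,0,0,0,0,-1,0,0,0,0,0,0,-1])

```text
t: 7.47
tcp_pos: [0.5304, -0.0548, 0.0966]
tool_rot: [0.005, 1.0, 0.0, -0.0]
force: [0.5, 0.4, -0.4]
finger_gap: -0.002
gripper_force: 0.0
```

```bash
python3 -c "
from st import *
to((.531,-.054,.075))"
```

```text
7.4667 [ 0.5304 -0.0548  0.0966] F [ 0.49  0.38 -0.37] gap -0.002 tooly deg 89.38 z [-0.  0. -1.] q [-0.31  0.61  1.78  0.    0.76 -1.87]
tool delta mm [-0.6  0.8 21.6] share [-0.0013  0.0016  0.0431]
```

servo_tool(commands=[0,0.0008,0.006,0,0,0,-1,0,0.0008,0.006,0,0,0,-1,0,0,0.006,0,0,0,-1,0,0,0.006,0,0,0,-1,0,0,0.006,0,0,0,-1,0,0,0.006,0,0,0,-1,0,0,0.006,0,0,0,-1,0,0,0.0045,0,0,0,-1,0,0,0.0045,0,0,0,-1,0,0,0.0045,0,0,0,-1,0,0,0.004,0,0,0,-1,0,0,0,0,0,0,-1])

```text
t: 8.47
tcp_pos: [0.5304, -0.0526, 0.068]
tool_rot: [0.004, 1.0, 0.0, 0.0]
force: [-1.8, 2.5, 12.9]
finger_gap: 0.0
gripper_force: 6.2
```

servo_tool(commands=[0,0,0,0,0,0,-1,0,0,0,0,0,0,-1,0,0,0,0,0,0,-1,0,0,0,0,0,0,-1])

```text
t: 8.8
tcp_pos: [0.5304, -0.0526, 0.0684]
tool_rot: [0.004, 1.0, 0.0, 0.0]
force: [-2.3, 2.4, 11.5]
finger_gap: -0.002
gripper_force: 6.1
```

servo_tool(commands=[0,0,0.0024,0,0,0,-1,0,0,0,0,0,0,-1,0,0,0,0,0,0,-1,0,0,0,0,0,0,-1,0,0,0,0,0,0,-1,0,0,0,0,0,0,-1,0,0,0,0,0,0,-1,0,0,0,0,0,0,-1,0,0,0,0,0,0,-1,0,0,0,0,0,0,-1,0,0,0,0,0,0,-1,0,0,0,0,0,0,-1])

```text
t: 9.8
tcp_pos: [0.5304, -0.0525, 0.0673]
tool_rot: [0.004, 1.0, 0.0, 0.0]
force: [-2.1, 1.8, 12.0]
finger_gap: 0.003
gripper_force: 6.5
```

servo_tool(commands=[0,0,-0.008,0,0,0,-1,0,0,-0.01,0,0,0,-1,0,0,-0.014,0,0,0,-1,0,0,-0.03,0,0,0,-1,0,-0.043,0,0,0,0,-1,0,-0.043,0,0,0,0,-1,0,-0.043,0,0,0,0,-1,0,-0.043,0,0,0,0,-1,0,0,0,0,0,0,-1,0,0,0,0,0,0,-1])

```text
t: 10.63
tcp_pos: [0.5297, -0.1401, 0.0967]
tool_rot: [0.005, 1.0, 0.0, 0.0]
force: [0.0, 0.3, 0.2]
finger_gap: -0.001
gripper_force: 0.0
```

```bash
python3 -c "
from st import *
to((.530,-.139,.075))"
```

```text
10.6333 [ 0.5297 -0.1401  0.0967] F [0.03 0.33 0.21] gap -0.001 tooly deg 89.4 z [ 0.  0. -1.] q [-0.46  0.62  1.74  0.    0.78 -2.02]
tool delta mm [-0.3  1.1 21.7] share [-0.0006  0.0022  0.0434]
```

servo_tool(commands=[0,0.001,0.006,0,0,0,-1,0,0,0.006,0,0,0,-1,0,0,0.006,0,0,0,-1,0,0,0.006,0,0,0,-1,0,0,0.006,0,0,0,-1,0,0,0.006,0,0,0,-1,0,0,0.006,0,0,0,-1,0,0,0.0045,0,0,0,-1,0,0,0.0045,0,0,0,-1,0,0,0.0045,0,0,0,-1,0,0,0.004,0,0,0,-1,0,0,0,0,0,0,-1])

```text
t: 11.63
tcp_pos: [0.5296, -0.1382, 0.0674]
tool_rot: [0.004, 1.0, 0.0, -0.0]
force: [-1.2, 2.1, 7.5]
finger_gap: 0.001
gripper_force: 3.9
```

servo_tool(commands=[0,0,0,0,0,0,-1,0,0,0,0,0,0,-1,0,0,0,0,0,0,-1,0,0,0,0,0,0,-1])

```text
t: 11.97
tcp_pos: [0.5297, -0.1382, 0.0678]
tool_rot: [0.004, 1.0, 0.0, 0.0]
force: [-1.6, 2.2, 7.8]
finger_gap: -0.001
gripper_force: 3.8
```

The right station reads 7.8 N, against about 13 and 12.5 N for the others, so the right spring is the tired one. I hold it at the line, then lift off and open above it.

servo_tool(commands=[0,0,0.0014,0,0,0,-1,0,0,0,0,0,0,-1,0,0,0,0,0,0,-1,0,0,0,0,0,0,-1,0,0,0,0,0,0,-1,0,0,0,0,0,0,-1,0,0,0,0,0,0,-1,0,0,0,0,0,0,-1,0,0,0,0,0,0,-1,0,0,0,0,0,0,-1])

```text
t: 12.8
tcp_pos: [0.5297, -0.1382, 0.0671]
tool_rot: [0.004, 1.0, 0.0, 0.0]
force: [-0.8, 2.0, 8.1]
finger_gap: 0.002
gripper_force: 3.9
```

servo_tool(commands=[0,0,-0.008,0,0,0,-1,0,0,-0.01,0,0,0,-1,0,0,-0.014,0,0,0,-1,0,0,-0.03,0,0,0,-1,0,0,-0.05,0,0,0,-1,0,0,-0.05,0,0,0,0.45,0,0,0,0,0,0,0.45,0,0,0,0,0,0,0.45,0,0,0,0,0,0,0.45,0,0,0,0,0,0,0.45,0,0,0,0,0,0,0.45,0,0,0,0,0,0,0.45])

```text
t: 13.8
tcp_pos: [0.529, -0.1384, 0.1464]
tool_rot: [0.004, 1.0, 0.0, -0.001]
force: [0.0, 0.2, 1.0]
finger_gap: 0.721
gripper_force: 0.0
```

```bash
python3 -c "
from st import *
w=manip.snapshot('wrist'); save(w,'w2')
t=manip.snapshot('top')
for s_ in (w,t):
  h=cv2.cvtColor(s_['img'],cv2.COLOR_RGB2HSV);m=cv2.inRange(h,(18,150,60),(30,255,255))
  n,_,S,c=cv2.connectedComponentsWithStats(m)
  for i in range(1,n):
    if S[i,4]>80: print(c[i].round(1),S[i].tolist(),at(s_,*c[i],.082).round(4))
to((.530,-.139,.022))"
```

```text
13.8 [ 0.529  -0.1384  0.1464] F [0.   0.21 0.99] gap 0.721 tooly deg 89.51 z [-0.002  0.001 -1.   ] q [-0.46  0.54  1.71 -0.    0.89 -2.02]
[398.5 224.5] [379, 205, 40, 40, 1174] [ 0.5295 -0.0546  0.082 ]
[515.4 224. ] [494, 205, 44, 39, 1271] [0.5299 0.03   0.082 ]
[282.8 223.6] [265, 206, 36, 37, 1068] [ 0.5281 -0.1383  0.082 ]
[524.6 328.4] [506, 314, 37, 32, 850] [0.6184 0.055  0.082 ]
[268.7 185.7] [262, 179, 14, 14, 162] [0.6284 0.0651 0.082 ]
[242.3 216.3] [236, 210, 14, 14, 159] [0.5655 0.1173 0.082 ]
[285.2 233.9] [278, 227, 15, 15, 171] [0.5313 0.0303 0.082 ]
[327.2 234.9] [320, 228, 15, 15, 169] [ 0.5306 -0.054   0.082 ]
tool delta mm [ -1.2  -0.7 124.4] share [-0.0024 -0.0014  0.2488]
```

View pics/w2.png

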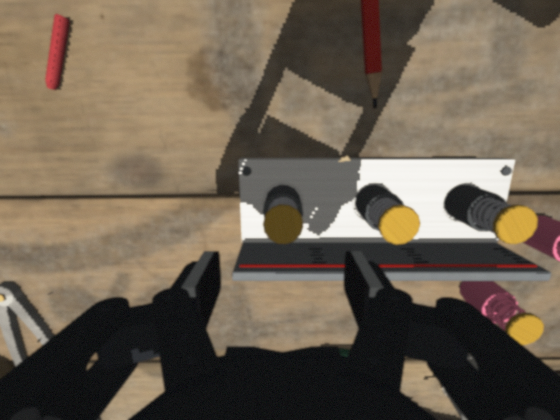

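The target is the dark-cup unit in the right pocket at (283,224), upright and unmoved. The pink units at (545,232) and (525,328) are outside the gauge and not it. It is centred between the fingers, so I go straight down.

servo_tool(commands=[0,0,0.05,0,0,0,0.45,0,0,0.05,0,0,0,0.45,0,0,0.05,0,0,0,0.45,0,0,0.04,0,0,0,0.45,0,0,0.02,0,0,0,0.45,0,0,0.02,0,0,0,0.45,0,0,0.018,0,0,0,0.45,0,0,0,0,0,0,0.45,0,0,0,0,0,0,0.45])

```text
t: 14.65
tcp_pos: [0.5299, -0.1388, 0.0236]
tool_rot: [0.004, 1.0, -0.0, 0.0]
force: [-0.0, 0.1, -0.3]
finger_gap: 0.73
gripper_force: 0.0
```

servo_tool(commands=[0,0,0,0,0,0,-1,0,0,0,0,0,0,-1,0,0,0,0,0,0,-1,0,0,0,0,0,0,-1,0,0,0,0,0,0,-1,0,0,0,0,0,0,-1,0,0,0,0,0,0,-1,0,0,0,0,0,0,-1,0,0,0,0,0,0,-1], force=40)

```text
t: 15.4
tcp_pos: [0.5304, -0.1389, 0.0246]
tool_rot: [0.004, 1.0, -0.0, 0.001]
force: [0.0, -0.1, 6.5]
finger_gap: 0.385
gripper_force: 39.8
```

```bash
python3 -c "
from st import *"
```

```text
15.4 [ 0.5304 -0.1389  0.0246] F [ 0.01 -0.1   6.45] gap 0.385 tooly deg 89.52 z [ 0.002 -0.001 -1.   ] q [-0.46  0.75  1.77  0.    0.62 -2.02]
```

servo_tool(commands=[0,0,-0.008,0,0,0,-1,0,0,-0.012,0,0,0,-1,0,0,-0.02,0,0,0,-1,0,0,-0.04,0,0,0,-1,0,0,-0.04,0,0,0,-1,0,0,-0.04,0,0,0,-1,0,0,-0.04,0,0,0,-1,0,0,-0.04,0,0,0,-1,0,0,-0.01,0,0,0,-1,0,0,0,0,0,0,-1])

```text
t: 16.23
tcp_pos: [0.5306, -0.1391, 0.1504]
tool_rot: [0.004, 1.0, -0.001, 0.002]
force: [-0.0, -0.5, -2.8]
finger_gap: 0.384
gripper_force: 40.1
```

```bash
python3 -c "
from st import *
to((.525,.257,.150))"
```

```text
16.2333 [ 0.5306 -0.1391  0.1504] F [-0.05 -0.5  -2.83] gap 0.384 tooly deg 89.52 z [ 0.004 -0.002 -1.   ] q [-0.46  0.54  1.71 -0.    0.9  -2.02]
tool delta mm [  8.9 396.   -0.4] share [ 0.0178  0.792  -0.0008]
```

Lifted; the force reads −2.8 N, which fits 0.3 kg. Next I carry it to the tray.

servo_tool(commands=[0.0015,0.03,0,0,0,0,-1,0.0015,0.05,0,0,0,0,-1,0.0015,0.06,0,0,0,0,-1,0.0015,0.06,0,0,0,0,-1,0.0015,0.06,0,0,0,0,-1,0.0015,0.06,0,0,0,0,-1,0.0015,0.06,0,0,0,0,-1,0.0015,0.06,0,0,0,0,-1,0.0015,0.06,0,0,0,0,-1,0.0015,0.06,0,0,0,0,-1,0.0015,0.06,0,0,0,0,-1,0.0015,0.06,0,0,0,0,-1])

```text
t: 17.23
tcp_pos: [0.5213, 0.2033, 0.1466]
tool_rot: [0.004, 1.0, -0.0, -0.002]
force: [0.1, 0.6, -2.9]
finger_gap: 0.383
gripper_force: 40.2
```

servo_tool(commands=[0,0.06,0,0,0,0,-1,0,0.03,0,0,0,0,-1,0,0.022,0,0,0,0,-1,0,0,0,0,0,0,-1,0,0,0,0,0,0,-1,0,0,0,0,0,0,-1])

```text
t: 17.73
tcp_pos: [0.5233, 0.2564, 0.1477]
tool_rot: [0.004, 1.0, -0.001, -0.001]
force: [0.2, -0.8, -2.8]
finger_gap: 0.381
gripper_force: 40.3
```

```bash
python3 -c "
from st import *
to((.525,.257,.0185))
w=manip.snapshot('scene'); cv2.imwrite('pics/s2.png',cv2.resize(w['img'][130:350,150:400,::-1],(680,598),interpolation=cv2.INTER_CUBIC))"
```

```text
17.7333 [0.5233 0.2564 0.1477] F [ 0.16 -0.82 -2.8 ] gap 0.381 tooly deg 89.49 z [-0.002 -0.001 -1.   ] q [ 0.26  0.58  1.62 -0.    0.95 -1.3 ]
tool delta mm [ -1.9   0.8 129.2] share [-0.0039  0.0015  0.2584]
```

View pics/s2.png

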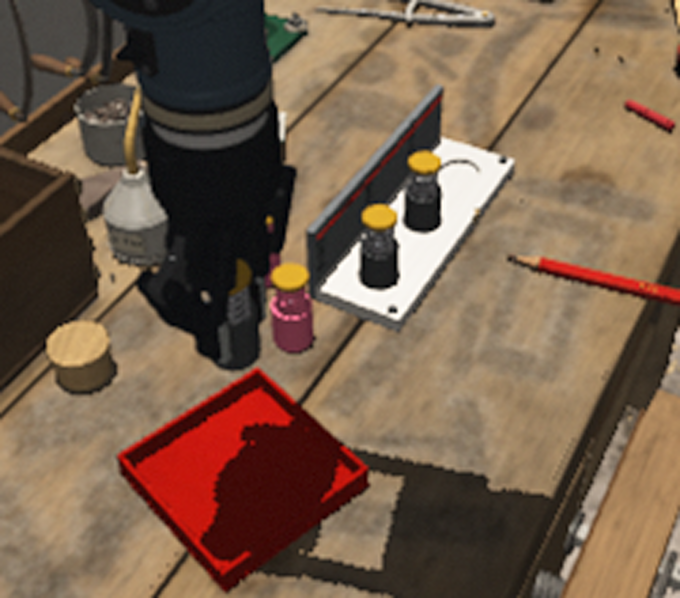

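The unit is held upright at crop (240,320), above the tray. The other two still stand in their pockets at (378,245) and (423,190). Next I lower it.

servo_tool(commands=[0,0,0.046,0,0,0,-1,0,0,0.046,0,0,0,-1,0,0,0.046,0,0,0,-1,0,0,0.046,0,0,0,-1,0,0,0.036,0,0,0,-1,0,0,0.01,0,0,0,-1,0,0,0.006,0,0,0,-1,0,0,0.006,0,0,0,-1,0,0,0.004,0,0,0,-1,0,0,0,0,0,0,-1,0,0,0,0,0,0,-1])

```text
t: 18.7
tcp_pos: [0.5246, 0.2575, 0.0264]
tool_rot: [0.004, 1.0, 0.0, 0.001]
force: [0.1, -0.2, -2.5]
finger_gap: 0.384
gripper_force: 40.3
```

```bash
python3 -c "
from st import *
to((.525,.257,.0185))"
```

```text
18.7 [0.5246 0.2575 0.0264] F [ 0.08 -0.19 -2.53] gap 0.384 tooly deg 89.52 z [ 0.002  0.    -1.   ] q [ 0.27  0.77  1.67 -0.    0.7  -1.3 ]
tool delta mm [-0.4 -0.5  7.9] share [-0.0007 -0.0011  0.0158]
```

servo_tool(commands=[0,0,0.004,0,0,0,-1,0,0,0.004,0,0,0,-1,0,0,0.003,0,0,0,-1,0,0,0.002,0,0,0,-1,0,0,0,0,0,0,-1,0,0,0,0,0,0,-1])

```text
t: 19.2
tcp_pos: [0.5239, 0.2574, 0.0188]
tool_rot: [0.004, 1.0, -0.0, -0.0]
force: [-0.5, -0.5, -2.7]
finger_gap: 0.384
gripper_force: 40.3
```

servo_tool(commands=[0,0,0.002,0,0,0,-1,0,0,0.001,0,0,0,-1,0,0,0,0,0,0,-1])

```text
t: 19.45
tcp_pos: [0.524, 0.2575, 0.0186]
tool_rot: [0.004, 1.0, 0.0, 0.0]
force: [-1.5, -0.6, 5.8]
finger_gap: 0.381
gripper_force: 41.2
```

Contact: the unit stands on the tray floor. I open gently, then retreat straight up.

servo_tool(commands=[0,0,0,0,0,0,0,0,0,0,0,0,0,0,0,0,0,0,0,0,0.3,0,0,0,0,0,0,0.45,0,0,0,0,0,0,0.45,0,0,0,0,0,0,0.45,0,0,0,0,0,0,0.45,0,0,0,0,0,0,0.45])

```text
t: 20.12
tcp_pos: [0.524, 0.2574, 0.0174]
tool_rot: [0.004, 1.0, -0.0, -0.0]
force: [1.3, -0.1, 0.1]
finger_gap: 0.73
gripper_force: 0.0
```

servo_tool(commands=[0,0,-0.01,0,0,0,0.45,0,0,-0.02,0,0,0,0.45,0,0,-0.04,0,0,0,0.45,0,0,-0.05,0,0,0,0.45,0,0,-0.05,0,0,0,0.45,0,0,-0.05,0,0,0,0.45,0,0,-0.05,0,0,0,0.45,0,0,-0.05,0,0,0,0.45,0,0,-0.05,0,0,0,0.45,0,0,0,0,0,0,0.45,0,0,0,0,0,0,0.45])

```text
t: 21.03
tcp_pos: [0.525, 0.2577, 0.205]
tool_rot: [0.004, 1.0, 0.001, 0.002]
force: [-0.7, 0.3, -0.4]
finger_gap: 0.724
gripper_force: 0.0
```

```bash
python3 -c "
from st import *
w=manip.snapshot('wrist');t=manip.snapshot('top')
for s_,z in ((w,.076),(t,.076)):
  h=cv2.cvtColor(s_['img'],cv2.COLOR_RGB2HSV);m=cv2.inRange(h,(18,150,60),(30,255,255))
  n,_,S,c=cv2.connectedComponentsWithStats(m)
  for i in range(1,n):
    if S[i,4]>80: print(c[i].round(1),S[i].tolist(),at(s_,*c[i],z).round(4),at(s_,*c[i],.082).round(4))
save(w,'w3')"
```

```text
21.0333 [0.525  0.2577 0.205 ] F [-0.67  0.26 -0.41] gap 0.724 tooly deg 89.53 z [ 0.005  0.001 -1.   ] q [ 0.27  0.5   1.57 -0.    1.07 -1.3 ]
[281.5 198.5] [267, 185, 30, 28, 642] [0.5219 0.2569 0.076 ] [0.5204 0.2569 0.082 ]
[ 37.9 210.7] [21, 197, 34, 29, 752] [0.5315 0.0286 0.076 ] [0.5298 0.0336 0.082 ]
[142.7 240.5] [128, 227, 30, 28, 647] [0.5623 0.1226 0.076 ] [0.56   0.1256 0.082 ]
[ 99.  294.4] [87, 285, 28, 22, 404] [0.6208 0.0699 0.076 ] [0.6171 0.0741 0.082 ]
[268.7 185.7] [262, 179, 14, 14, 162] [0.6291 0.0654 0.076 ] [0.6284 0.0651 0.082 ]
[242.3 216.3] [236, 210, 14, 14, 159] [0.5657 0.1179 0.076 ] [0.5655 0.1173 0.082 ]
[285.2 233.9] [278, 227, 15, 15, 172] [0.5313 0.0304 0.076 ] [0.5312 0.0304 0.082 ]
[327.1 234.8] [320, 228, 15, 15, 166] [ 0.5307 -0.0543  0.076 ] [ 0.5307 -0.0537  0.082 ]
```

View pics/w3.png

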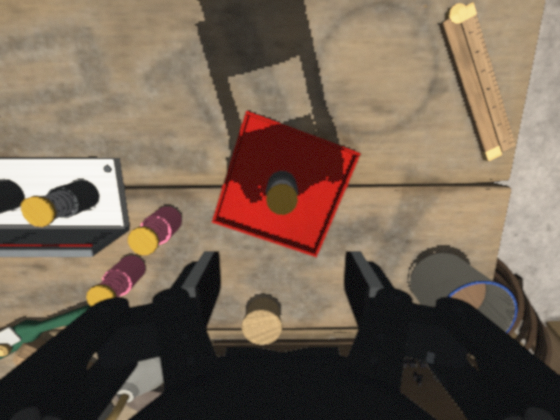

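The unit stands upright in the middle of the tray at (281,190). The other caps are where they started and the bystanders are unmoved, so I hand in.

```bash
python3 -c "
from station import manip
print(manip.sign_off())"
```

```text
the job is handed in; nothing more can be done
None
```

I pressed all three springs to the red line, reading about 13 N left, 12 N middle and 8 N right; the weak right-hand one now stands upright in the red tray, the other two and everything around undisturbed, and the job is handed in (no verdict returned).

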